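# Sweep the empty film cores off the light box

## Robot

A 6-joint arm with a two-finger parallel gripper is mounted at the origin on the work surface. World frame = base frame: x ahead of the robot, y to its left, z up, the work surface at z = 0. Lengths are in mm, angles in rad, forces in N, time in s.
With the tool pointing down it reaches from about 325 to 875 mm from the base axis. Payload 4.4 kg.
Tool frame: the origin (TCP) lies on the front face of the gripper's body, between the roots of the fingers; the fingertips stand 73 mm ahead of it and the grasp point (between the pads) lies 54 mm ahead of it; z points along the fingers, y is the line along which they close (so a half turn about z gives the same grasp; the last joint's range is limited). The gripper opens to 85 mm and grips with 20 to 120 N. Pads are 22 mm wide; open, the fingers measure 114 mm over their backs; the gripper's body (76 mm by 85 mm) begins 54 mm behind the grasp point. The pads swing forward as they close: fully open they stand 13 mm farther back than shut.
Start: joints at [-1.313, 0.207, 1.542, -0, 1.393, -0.15], TCP at [228.028, -527.855, 303.882] pointing down, gripper open.
Joint ranges: [-2.73, 2.73], [-0.86, 2.22], [0.23, 2.46], [-1.11, 4.25], [0.08, 2.63], [-2.82, 2.82]. Speed limits (rad/s): [2.79, 2.79, 3.14, 3.14, 3.14, 3.14].

## Interface

Orientations are given as a unit quaternion [w, x, y, z].
In Python, from workcell import r, grab_frame, calibration gives the robot as it stands. The module is installed in compiled form; this text tells all that it offers.
- The arm moves only by the tool jog_arm, never from a script. Its argument "increments" is a list of rows, each an object with "angular": the turn, a rotation vector about the tool's x, y, z in units of 10 degrees (1.0 is 10 degrees), a list of three; "delta_pos": the shift along the tool's x, y, z in units of 0.03 m (1.0 is 0.03 m), a list of three; "claw": the closure, from 0 (fully open) to 1 (shut). A call has 1 to 5 rows; each row shifts and turns the commanded pose from where the row before left it, along the tool's axes as they then stand; what a row does not reach is not made up. A row lasts 1/8 s, in which the tool goes at most 62.5 mm and 10.7 degrees, less where a joint would pass 70% of its speed; a pose out of reach is approached as far as the arm can. A call with a number of a shift or a turn outside -1 to 1 is refused whole. A call with a gripper value outside its range is refused whole. The fingers move at their own pace and stop on an object; the grip force is fixed at half the most. Time passes only in rows, so rows that do not move let the fingers close. It gives the time, the measured TCP pose, the force, the opening and the grip force at its end, in the units of the state.
- r.observe(): the state, without advancing time (a new reading comes with each control period).
- grab_frame(name): name is "scene" or "top" or "wrist"; returns the picture (384x512x3 uint8, red, green, blue); there is no depth.
- calibration(name): a dict with "fx", "fy", "cx", "cy" (pixels), "rvec" (rotation vector, rad) and "tvec" (3), from world to camera coordinates, as OpenCV has them. Camera axes: x right, y down, z forward; pixel columns grow to the right and rows downward; lengths in mm; the calibration is good to about 2 mm. A picture is of the moment at which its call begins: read the wrist's pose just before it. calibration takes no time and is no camera call; for the wrist camera it gives the pose at the moment of the call.
- r.finish_job(): hands the job in; it is judged then, once.
The state is a dict: "clock": time; "joints": joint angles; "dq": joint speeds; "tau": joint torques, N m; "position": TCP position; "tool_rot": TCP orientation; "contact_force": force on the tool from outside, world axes, zero at the start; "torque": the same for the moment, N m; "width": finger opening in mm; "gripper_force": force on a finger pad.
Only numpy, scipy, OpenCV 4.12 (cv2) and the standard library are available. Lean on these libraries where they do the work, as an engineer would, in place of code of your own. Each camera call takes 0.05 s, during which the arm holds its last target. There are 200 camera calls.

## Task

Clear the light box for the next reel: sweep the three empty film cores across its top and over its side edge, so that they drop into the open tray standing against that side. Sweep them only, do not pick them up or carry them, and leave the loupe, the splicer and the audio interface standing where they are.

Things in the scene. Friction and masses are not known exactly. Their poses are not given: they have to be found in the camera images.
- lightbox: low white light box for inspecting film, fixed to the table, 340 mm (its x) by 400 mm (its y) and 60 mm high, with a smooth flat top (opal panel flush in an aluminium frame, no raised rim). Origin: centre of its underside; z up, x away from the robot (within about 0.12 rad), so its side edges lie at y = +200 mm and y = -200 mm in its frame
- tray: open grey plastic tray, fixed, 260 mm (its x) by 160 mm (its y) and 55 mm high outside, walls and floor 4 mm thick, its rim 5 mm lower than the light box top. Its long side stands 3 mm from a side edge of the light box and parallel to it, on the left (+y) in some starts and on the right (-y) in others. Origin: centre of its underside, 50 mm nearer the robot than the light box's centre (in the light box's frame); axes parallel to the light box's
- core1_center (a point): an empty film core lying flat on the light box: a rigid black plastic ring-shaped hub, 50 mm outside diameter, 25 mm hole, 16 mm high, about 20 g; this point is its centre, half-way up (8 mm above the surface it lies on). It slides easily when pushed against its rim
- core2_center (a point): an empty film core lying flat on the light box: a rigid black plastic ring-shaped hub, 50 mm outside diameter, 25 mm hole, 16 mm high, about 20 g; this point is its centre, half-way up (8 mm above the surface it lies on). It slides easily when pushed against its rim
- core3_center (a point): an empty film core lying flat on the light box: a rigid black plastic ring-shaped hub, 50 mm outside diameter, 25 mm hole, 16 mm high, about 20 g; this point is its centre, half-way up (8 mm above the surface it lies on). It slides easily when pushed against its rim
- loupe_center (a point): a stand loupe (magnifier) on the light box among the cores, to be left alone: upright round body, 50 mm across its clear foot, 52 mm high, 120 g, loose; this point is its centre, half-way up (26 mm above the light box)
- splicer: film tape splicer standing on the far part of the light box, to be left alone: grey metal base 75 mm (its x) by 110 mm (its y), 48 mm high over its cutter arm and a roll of tape, 0.7 kg, loose. Origin: centre of its underside
- interface: audio interface, a low metal box with a blue front and small knobs, 200 mm (its x) by 160 mm (its y), 45 mm high, 0.9 kg, loose, standing 3 mm from the other side of the light box, opposite the tray (the line between their two origins is parallel to the light box's y); to be left alone. Origin: centre of its underside

How it is judged (in metres and radians):
At the end, for the whole second after the job is handed in: All three cores lie in the tray (centres inside its walls and below 50 mm above the table, the rim being at 55 mm); loupe, splicer and audio interface within 20 mm of where they stood, the loupe upright (x of core1_center in the frame of tray between -0.126 and 0.126 m and y of core1_center in the frame of tray between -0.076 and 0.076 m and z of each of core1_center, core2_center, core3_center in the frame of tray below 0.05 m and x of core2_center in the frame of tray between -0.126 and 0.126 m and y of core2_center in the frame of tray between -0.076 and 0.076 m and x of core3_center in the frame of tray between -0.126 and 0.126 m and y of core3_center in the frame of tray between -0.076 and 0.076 m and not (distance of loupe_center from where it was at the start of the episode above 0.02 m) and not (angle between loupe_center's own z axis and vertical above 0.3 rad) and not (distance of splicer from where it was at the start of the episode above 0.02 m) and not (distance of interface from where it was at the start of the episode above 0.02 m)); the robot touches nothing.
It fails at once if a core is lifted: its centre rises more than 20 mm above the height it has lying on the light box (z of any of core1_center, core2_center, core3_center in the frame of lightbox above 0.088 m).
It fails at once if a core is carried or flung out over the tray instead of tipping over the edge: its centre is more than 45 mm past the light box's edge and still at its height on top ((z of core1_center in the frame of lightbox above 0.066 m and (y of core1_center in the frame of lightbox above 0.245 m or y of core1_center in the frame of lightbox below -0.245 m)) or (z of core2_center in the frame of lightbox above 0.066 m and (y of core2_center in the frame of lightbox above 0.245 m or y of core2_center in the frame of lightbox below -0.245 m)) or (z of core3_center in the frame of lightbox above 0.066 m and (y of core3_center in the frame of lightbox above 0.245 m or y of core3_center in the frame of lightbox below -0.245 m))).
It fails at once if the loupe, the splicer or the audio interface is shifted by more than 20 mm or the loupe tipped (distance of any of loupe_center, splicer, interface from where it was at the start of the episode above 0.02 m or angle between loupe_center's own z axis and vertical above 0.3 rad).
It also fails if it takes over 58 s, if anything falls off the work surface, if the arm or the gripper's body presses on something with over 40 N, if the wrist force passes 120 N, or if a joint passes its speed limit or range.

## Working session

There is one attempt and no reset: what is moved stays moved. The work goes in short steps, Python scripts to look and compute and a tool call to move; the robot and the scene stay as the last step left them, time stands still between calls to the robot, and variables do not carry over. Pictures are saved under pics/ and viewed, at most 10 in all, crops included, and the job is handed in when it is done.

Besides the shell and the picture viewer there is one more tool, called in YAML: its name, and indented under it one key for each argument. jog_arm: Moves the arm, as the interface text tells. Shifts and turns lie within -1 to 1; 1 stands for 0.03 m of shift or 10 degrees of turn. Its arguments: {"type":"object","properties":{"increments":{"type":"array"}},"required":["increments"]}

```bash
mkdir -p pics; cat > h.py <<'E'
import numpy as np,cv2
from workcell import r,grab_frame,calibration
def px2w(c,uv,z):
    R=cv2.Rodrigues(np.array(c["rvec"],float))[0];t=np.array(c["tvec"],float).ravel()
    uv=np.atleast_2d(uv).astype(float)
    d=np.c_[(uv[:,0]-c["cx"])/c["fx"],(uv[:,1]-c["cy"])/c["fy"],np.ones(len(uv))]@R
    o=-R.T@t
    return o+d*((z-o[2])/d[:,2])[:,None]
def w2px(c,p):
    K=np.array([[c["fx"],0,c["cx"]],[0,c["fy"],c["cy"]],[0,0,1.]])
    return cv2.projectPoints(np.atleast_2d(np.array(p,float)),np.array(c["rvec"],float),np.array(c["tvec"],float),K,None)[0].reshape(-1,2)
E
python3 - <<'E'
from h import *
a=grab_frame("top");b=grab_frame("scene")
cv2.imwrite("pics/top0.png",a[...,::-1]);cv2.imwrite("pics/sc0.png",b[...,::-1])
for n in("top","scene"):
    c=calibration(n);R=cv2.Rodrigues(np.array(c["rvec"],float))[0];print(n,c,-R.T@np.array(c["tvec"],float).ravel())
print(r.observe())
E
```

```text
top {'fx': 466.0992479687875, 'fy': 466.0992479687875, 'cx': 250.79060697698915, 'cy': 186.74155926224512, 'rvec': array([ 2.19409973, -2.21590812,  0.04596132]), 'tvec': array([  14.06625419,  568.15107903, 1204.56511362])} [ 523.32846114   14.34142268 1224.70088855]
scene {'fx': 416.8597099125375, 'fy': 416.8597099125375, 'cx': 242.054682761304, 'cy': 187.81477002071858, 'rvec': array([ 2.35575689,  0.77810075, -0.26177275]), 'tvec': array([-465.05389614, -199.17312856, 1067.71871281])} [ 858.31465107 -393.26254319  710.35824977]
{'clock': 0.1, 'joints': array([-1.31349411e+00,  2.07361325e-01,  1.54284979e+00,  2.64599223e-05,
        1.39350440e+00, -1.50533549e-01]), 'dq': array([-0.00013351, -0.00130213, -0.00297162,  0.00025372, -0.00086115,
        0.00174316]), 'tau': array([-9.20594903e-04, -3.84090757e+01, -2.92548323e+01, -2.53446651e-04,
        4.84228483e-03,  1.25291623e-05]), 'position': array([ 227.89508717, -527.3121446 ,  302.80829656]), 'tool_rot': array([-1.06061295e-03,  9.79280618e-01,  2.02505169e-01, -4.36352920e-05]), 'contact_force': array([ 0.32749241,  0.13591662, -0.44974197]), 'torque': array([ 0.00211498, -0.03150054,  0.05650218]), 'gripper_force': 0.0, 'width': 85.34507901776905}
```

View pics/top0.png

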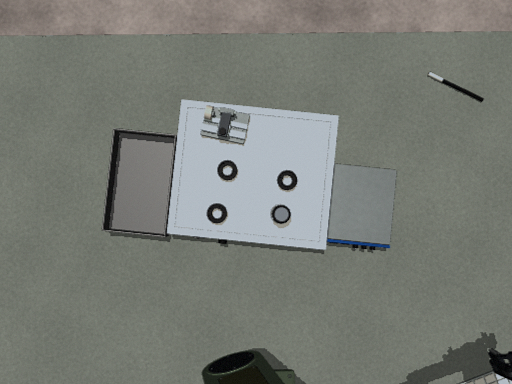

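View pics/sc0.png

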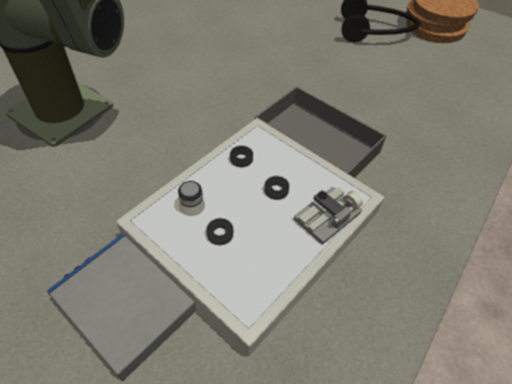

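The top view shows the tray on the left (+y). The cores are at pixels (227,170), (287,180) and (217,213), the loupe at (281,214), the splicer at (226,124) and the interface on the right.

```bash
python3 - <<'E'
from h import *
a=cv2.imread("pics/top0.png");c=calibration("top")
hsv=cv2.cvtColor(a,cv2.COLOR_BGR2HSV)
m=(a.min(2)>165).astype(np.uint8)
m=cv2.morphologyEx(m,cv2.MORPH_CLOSE,np.ones((3,3)))
k=max(cv2.findContours(m,0,2)[0],key=cv2.contourArea)
rect=cv2.minAreaRect(cv2.convexHull(k));bx=cv2.boxPoints(rect)
P=px2w(c,bx,60);ctr=P.mean(0);print(P.round(1),ctr)
e=[P[(i+1)%4]-P[i] for i in range(4)];print([np.linalg.norm(x).round(1) for x in e])
s=[x for x in e if abs(x[0])>abs(x[1])];x=s[0]*np.sign(s[0][0])-0;x=x+s[1]*np.sign(s[1][0]);th=np.arctan2(x[1],x[0]);print("yaw",th)
R=np.array([[np.cos(th),-np.sin(th)],[np.sin(th),np.cos(th)]])
np.savez("lb.npz",c=ctr[:2],R=R,th=th)
d=((a.max(2)<110)&(cv2.drawContours(np.zeros(a.shape[:2],np.uint8),[bx.astype(int)],-1,1,-1)>0)).astype(np.uint8)
for q in cv2.findContours(d,0,2)[0]:
    if cv2.contourArea(q)<60: continue
    (u,v),rad=cv2.minEnclosingCircle(q)
    for z in (68,76,112):
        w=px2w(c,[u,v],z)[0,:2];print((round(u,1),round(v,1),round(rad,1)),z,w.round(1),"lb",((w-ctr[:2])@R).round(1))
cs=calibration("scene")
vis=cv2.resize(cv2.imread("pics/sc0.png")[120:260,130:400],None,fx=2.9,fy=2.9);
# splicer near-left footprint corners, interface
for n,uv,z in[("spl",[(201,136),(246,144),(250,113),(206,106)],75),("int",[(329,163),(397,168),(390,246),(328,238)],45)]:
    print(n,((px2w(c,uv,z)[:,:2]-ctr[:2])@R).round(0).tolist())
E
```

```text
[[ 454.   218.6   60. ]
 [ 789.   182.8   60. ]
 [ 744.1 -214.3   60. ]
 [ 409.5 -174.3   60. ]] [599.16363879   3.19409667  60.        ]
[np.float64(336.9), np.float64(399.7), np.float64(336.9), np.float64(395.4)]
yaw -0.11277088359295562
(280.5, 213.8, 9.8) 68 [498.4 -64.2] lb [-92.5 -78.3]
(280.5, 213.8, 9.8) 76 [498.6 -63.7] lb [-92.4 -77.8]
(280.5, 213.8, 9.8) 112 [499.4 -61.2] lb [-91.9 -75.2]
(216.7, 213.0, 10.2) 68 [501.9  93.7] lb [-106.8   79. ]
(216.7, 213.0, 10.2) 76 [502.1  93.2] lb [-106.6   78.5]
(216.7, 213.0, 10.2) 112 [502.8  90.7] lb [-105.6   76.1]
(287.0, 180.0, 10.3) 68 [582.  -81.4] lb [ -7.5 -86. ]
(287.0, 180.0, 10.3) 76 [581.6 -80.8] lb [ -8.  -85.4]
(287.0, 180.0, 10.3) 112 [579.8 -77.8] lb [-10.1 -82.7]
(226.9, 169.9, 10.1) 68 [608.5  67.6] lb [ 2.1 65.1]
(226.9, 169.9, 10.1) 76 [608.   67.2] lb [ 1.5 64.6]
(226.9, 169.9, 10.1) 112 [605.3  65.6] lb [-0.9 62.7]
(223.7, 132.7, 21.8) 68 [701.6  74.9] lb [93.7 82.7]
(223.7, 132.7, 21.8) 76 [700.4  74.4] lb [92.5 82.2]
(223.7, 132.7, 21.8) 112 [694.8  72.6] lb [87.2 79.7]
spl [[79.0, 137.0], [70.0, 24.0], [148.0, 23.0], [154.0, 133.0]]
int [[48.0, -190.0], [53.0, -363.0], [-145.0, -363.0], [-141.0, -205.0]]
```

jog_arm:
  increments:
    - {"angular":[0,0,-1],"delta_pos":[0,0,0],"claw":0.58}
    - {"angular":[0,0,-1],"delta_pos":[0,0,0],"claw":0.58}
    - {"angular":[0,0,-1],"delta_pos":[0,0,0],"claw":0.58}
    - {"angular":[0,0,-1],"delta_pos":[0,0,0],"claw":0.58}
    - {"angular":[0,0,-1],"delta_pos":[0,0,0],"claw":0.58}

```text
clock: 0.72
position: [227.9, -527.5, 303.2]
tool_rot: [-0.001, 0.8, 0.6, 0.0]
contact_force: [-0.7, -0.7, -1.0]
width: 35.8
gripper_force: 0.0
```

jog_arm:
  increments:
    - {"angular":[0,0,-1],"delta_pos":[0,0,0],"claw":0.58}
    - {"angular":[0,0,0],"delta_pos":[0,0,0],"claw":0.58}
    - {"angular":[0,0,0],"delta_pos":[1,0.5,0],"claw":0.58}
    - {"angular":[0,0,0],"delta_pos":[1,0.5,0],"claw":0.58}
    - {"angular":[0,0,0],"delta_pos":[1,0.5,0],"claw":0.58}

```text
clock: 1.35
position: [283.5, -442.7, 303.6]
tool_rot: [-0.0, 0.748, 0.664, 0.0]
contact_force: [-0.3, -0.7, 0.0]
width: 36.1
gripper_force: 0.0
```

```bash
cat >> h.py <<'E'
def st():
    L=np.load("lb.npz");o=r.observe();q=o["tool_rot"]
    from scipy.spatial.transform import Rotation as Ro
    M=Ro.from_quat([q[1],q[2],q[3],q[0]]).as_matrix()
    th=np.degrees(np.arctan2(M[1,0],M[0,0])-np.pi/2-float(L["th"]))
    print("t",o["clock"],"lb",((o["position"][:2]-L["c"])@L["R"]).round(1),"z",o["position"][2].round(1),"yawerr",th.round(2),"tz",M[:,2].round(3),"w",round(o["width"],1),"F",o["contact_force"].round(1))
E
python3 -c "
from h import *
st()"
```

```text
t 1.35 lb [-263.5 -478.6] z 303.6 yawerr -0.39 tz [-0.     0.001 -1.   ] w 36.1 F [-0.3 -0.7  0. ]
```

jog_arm:
  increments:
    - {"angular":[0,0,0],"delta_pos":[1,0.55,0],"claw":0.58}
    - {"angular":[0,0,0],"delta_pos":[1,0.55,0],"claw":0.58}
    - {"angular":[0,0,0],"delta_pos":[1,0.55,0],"claw":0.58}
    - {"angular":[0,0,0],"delta_pos":[1,0.55,0],"claw":0.58}
    - {"angular":[0,0,0],"delta_pos":[1,0.55,0],"claw":0.58}

```text
clock: 1.98
position: [382.9, -303.1, 303.7]
tool_rot: [-0.0, 0.748, 0.664, 0.0]
contact_force: [0.2, 0.4, -0.1]
width: 36.0
gripper_force: 0.0
```

jog_arm:
  increments:
    - {"angular":[0,0,0],"delta_pos":[1,0.55,0],"claw":0.58}
    - {"angular":[0,0,0],"delta_pos":[1,0.55,0],"claw":0.58}
    - {"angular":[0,0,0],"delta_pos":[1,0.55,0],"claw":0.58}
    - {"angular":[0,0,0],"delta_pos":[1,0.55,0],"claw":0.58}
    - {"angular":[0,0,0],"delta_pos":[1,0.55,0],"claw":0.58}

```text
clock: 2.6
position: [482.1, -163.7, 303.7]
tool_rot: [-0.0, 0.748, 0.664, -0.0]
contact_force: [-0.4, -0.0, -0.4]
width: 35.8
gripper_force: 0.0
```

jog_arm:
  increments:
    - {"angular":[0,0,0],"delta_pos":[1,0.55,0.5],"claw":0.58}
    - {"angular":[0,0,0],"delta_pos":[1,0.55,0.5],"claw":0.58}
    - {"angular":[0,0,0],"delta_pos":[1,0.55,0.5],"claw":0.58}
    - {"angular":[0,0,0],"delta_pos":[1,0.55,0.5],"claw":0.58}
    - {"angular":[0,0,0],"delta_pos":[1,0.55,0.5],"claw":0.58}

```text
clock: 3.22
position: [581.4, -24.3, 228.1]
tool_rot: [-0.0, 0.748, 0.664, -0.0]
contact_force: [0.4, -0.4, -0.1]
width: 35.8
gripper_force: 0.0
```

jog_arm:
  increments:
    - {"angular":[0,0,0],"delta_pos":[1,0.5,0.5],"claw":0.58}
    - {"angular":[0,0,0],"delta_pos":[0,0,0],"claw":0.58}
    - {"angular":[0,0,0],"delta_pos":[0,0,0],"claw":0.58}

```text
clock: 3.6
position: [599.1, 2.5, 213.8]
tool_rot: [-0.0, 0.747, 0.665, -0.0]
contact_force: [0.2, -0.4, 0.6]
width: 35.8
gripper_force: 0.0
```

```bash
python3 -c "
from h import *
st()
a=grab_frame('wrist');b=grab_frame('scene');cv2.imwrite('pics/w1.png',np.hstack([cv2.resize(a,(400,300)),cv2.resize(b,(400,300))])[...,::-1])
c=calibration('wrist')
L=np.load('lb.npz')
for p in [(-107,79),(2,65),(-8,-85)]: print(w2px(c,np.r_[L['c']+L['R']@np.array(p),68]).round()*400/512)
"
```

```text
t 3.6 lb [-0.  -0.7] z 213.8 yawerr -0.24 tz [-0.001 -0.    -1.   ] w 35.8 F [ 0.2 -0.4  0.6]
[[82.03125 75.     ]]
[[202.34375  90.625  ]]
[[193.75  228.125]]
```

View pics/w1.png

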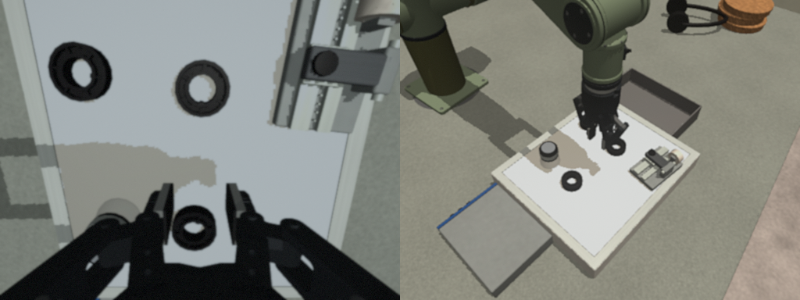

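Left half (wrist view): the cores are at about (80,72), (202,88) and (194,228), within 3 px of the prediction. The fingers stand behind the middle core, so I descend.

jog_arm:
  increments:
    - {"angular":[0,0,0],"delta_pos":[0,0,1],"claw":0.58}
    - {"angular":[0,0,0],"delta_pos":[0,0,0.8],"claw":0.58}
    - {"angular":[0,0,0],"delta_pos":[0,0,0.5],"claw":0.58}
    - {"angular":[0,0,0],"delta_pos":[0,0,0.2],"claw":0.58}
    - {"angular":[0,0,0],"delta_pos":[0,0,0],"claw":0.58}

```text
clock: 4.32
position: [599.5, 2.5, 139.2]
tool_rot: [0.0, 0.747, 0.665, 0.0]
contact_force: [-1.4, 1.0, -0.1]
width: 35.8
gripper_force: 0.0
```

jog_arm:
  increments:
    - {"angular":[0,0,0],"delta_pos":[0.4,0.05,0],"claw":0.58}
    - {"angular":[0,0,0],"delta_pos":[0.4,0,0],"claw":0.58}
    - {"angular":[0,0,0],"delta_pos":[0.4,0,0],"claw":0.58}
    - {"angular":[0,0,0],"delta_pos":[0.4,0,0],"claw":0.58}
    - {"angular":[0,0,0],"delta_pos":[0.4,0,0],"claw":0.58}

```text
clock: 4.95
position: [607.8, 63.3, 138.9]
tool_rot: [0.0, 0.747, 0.665, -0.0]
contact_force: [-0.3, 0.1, 0.5]
width: 35.7
gripper_force: 0.1
```

```bash
python3 -c "
from h import *
st()
a=grab_frame('wrist');b=grab_frame('scene');cv2.imwrite('pics/w2.png',np.hstack([cv2.resize(a,(400,300)),cv2.resize(b,(400,300))])[...,::-1])
"
```

```text
t 4.95 lb [ 1.8 60.7] z 138.9 yawerr -0.15 tz [ 0. -0. -1.] w 35.7 F [-0.3  0.1  0.5]
```

View pics/w2.png

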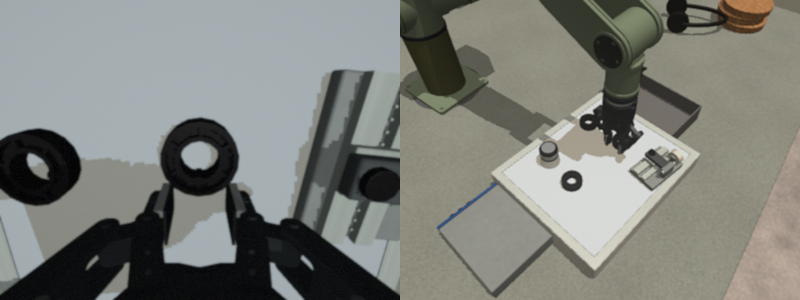

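The wrist view shows the core nested at (200,157) between the two fingertips, so I keep sweeping.

jog_arm:
  increments:
    - {"angular":[0,0,0],"delta_pos":[0.4,0,0],"claw":0.58}
    - {"angular":[0,0,0],"delta_pos":[0.4,0,0],"claw":0.58}
    - {"angular":[0,0,0],"delta_pos":[0.4,0,0],"claw":0.58}
    - {"angular":[0,0,0],"delta_pos":[0.4,0,0],"claw":0.58}
    - {"angular":[0,0,0],"delta_pos":[0.4,0,0],"claw":0.58}

```text
clock: 5.68
position: [614.8, 122.7, 138.9]
tool_rot: [0.0, 0.747, 0.665, 0.0]
contact_force: [-0.4, 0.5, 0.4]
width: 35.9
gripper_force: 0.0
```

jog_arm:
  increments:
    - {"angular":[0,0,0],"delta_pos":[0.4,0,0],"claw":0.58}
    - {"angular":[0,0,0],"delta_pos":[0.4,0,0],"claw":0.58}
    - {"angular":[0,0,0],"delta_pos":[0.4,0,0],"claw":0.58}
    - {"angular":[0,0,0],"delta_pos":[0.3,0,0],"claw":0.58}
    - {"angular":[0,0,0],"delta_pos":[0.2,0,0],"claw":0.58}

```text
clock: 6.3
position: [620.6, 173.1, 138.9]
tool_rot: [0.0, 0.747, 0.665, -0.0]
contact_force: [-0.4, 0.4, -0.3]
width: 35.5
gripper_force: 0.1
```

jog_arm:
  increments:
    - {"angular":[0,0,0],"delta_pos":[0.15,0,0],"claw":0.58}
    - {"angular":[0,0,0],"delta_pos":[0.15,0,0],"claw":0.58}
    - {"angular":[0,0,0],"delta_pos":[0,0,0],"claw":0.58}

```text
clock: 6.68
position: [621.6, 181.6, 138.9]
tool_rot: [-0.0, 0.747, 0.665, 0.0]
contact_force: [0.6, -0.1, -0.4]
width: 36.0
gripper_force: 0.0
```

```bash
python3 -c "
from h import *
st()
a=grab_frame('wrist');b=grab_frame('scene');cv2.imwrite('pics/w3.png',np.hstack([cv2.resize(a,(400,300)),cv2.resize(b,(400,300))])[...,::-1])
"
```

```text
t 6.675 lb [  2.3 179.8] z 138.9 yawerr -0.16 tz [-0.  0. -1.] w 36.0 F [ 0.6 -0.1 -0.4]
```

View pics/w3.png

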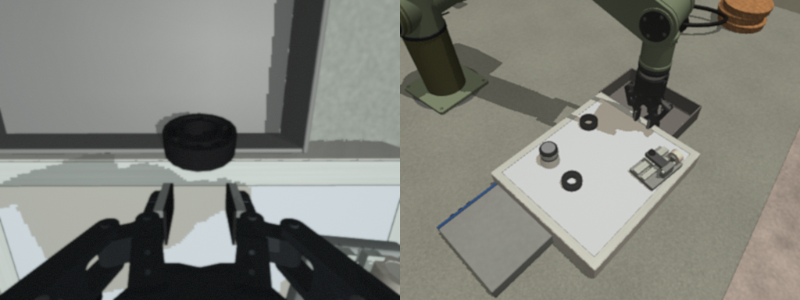

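The core has tipped over the edge and is at (200,140), probably mid-fall. I nudge a little farther and look again numerically.

jog_arm:
  increments:
    - {"angular":[0,0,0],"delta_pos":[0,0,0],"claw":0.58}
    - {"angular":[0,0,0],"delta_pos":[0.2,0,0],"claw":0.58}
    - {"angular":[0,0,0],"delta_pos":[0.2,0,0],"claw":0.58}
    - {"angular":[0,0,0],"delta_pos":[0.2,0,0],"claw":0.58}
    - {"angular":[0,0,0],"delta_pos":[0,0,0],"claw":0.58}

```text
clock: 7.4
position: [623.7, 200.0, 138.9]
tool_rot: [-0.0, 0.747, 0.665, 0.0]
contact_force: [-0.5, -0.6, -0.3]
width: 36.1
gripper_force: 0.0
```

```bash
cat >> h.py <<'E'
def blobs(z=68,top=True):
    n="top" if top else "wrist"
    a=grab_frame(n);c=calibration(n);L=np.load("lb.npz")
    m=(a.max(2)<60).astype(np.uint8)
    for q in cv2.findContours(m,0,2)[0]:
        if cv2.contourArea(q)<(60 if top else 600):continue
        (u,v),rad=cv2.minEnclosingCircle(q);w=px2w(c,[u,v],z)[0,:2]
        print((int(u),int(v),int(rad)),"lb",((w-L["c"])@L["R"]).round())
    return a
E
python3 -c "
from h import *
st()
a=blobs(12,False);cv2.imwrite('pics/w4.png',cv2.resize(a,(400,300))[...,::-1])
"
```

```text
t 7.4 lb [  2.2 198.3] z 138.9 yawerr -0.12 tz [ 0.  0. -1.] w 36.1 F [-0.5 -0.6 -0.3]
(255, 380, 255) lb [ 1. 35.]
(258, 133, 36) lb [  4. 254.]
(206, 109, 233) lb [-31. 270.]
```

View pics/w4.png

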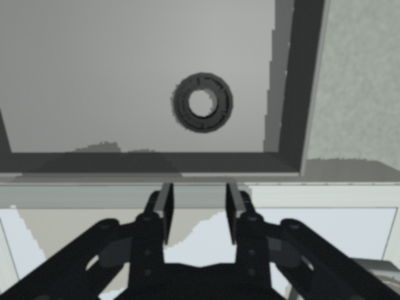

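The first core lies flat in the tray at (202,102). Next is the near core, at light-box (-107, 79).

jog_arm:
  increments:
    - {"angular":[0,0,0],"delta_pos":[0,0,-1],"claw":0.58}
    - {"angular":[0,0,0],"delta_pos":[0,0,-1],"claw":0.58}
    - {"angular":[0,0,0],"delta_pos":[-1,-0.6,0],"claw":0.58}
    - {"angular":[0,0,0],"delta_pos":[-1,-0.6,0],"claw":0.58}
    - {"angular":[0,0,0],"delta_pos":[-1,-0.6,0],"claw":0.58}

```text
clock: 8.07
position: [559.0, 115.2, 199.0]
tool_rot: [0.0, 0.747, 0.665, 0.0]
contact_force: [0.6, -0.6, -0.2]
width: 36.0
gripper_force: 0.0
```

jog_arm:
  increments:
    - {"angular":[0,0,0],"delta_pos":[-1,-0.6,0],"claw":0.58}
    - {"angular":[0,0,0],"delta_pos":[-1,-0.6,0],"claw":0.58}
    - {"angular":[0,0,0],"delta_pos":[-1,-0.6,0],"claw":0.58}
    - {"angular":[0,0,0],"delta_pos":[0,0,0],"claw":0.58}
    - {"angular":[0,0,0],"delta_pos":[0,0,0],"claw":0.58}

```text
clock: 8.7
position: [496.2, 33.1, 199.3]
tool_rot: [0.0, 0.747, 0.665, 0.001]
contact_force: [-0.2, -0.5, 0.6]
width: 36.1
gripper_force: 0.0
```

```bash
python3 -c "
from h import *
st()
blobs(68,False)
"
```

```text
t 8.7 lb [-105.7   18.1] z 199.3 yawerr -0.2 tz [ 0.001  0.    -1.   ] w 36.1 F [-0.2 -0.5  0.6]
(255, 380, 255) lb [-107. -149.]
(253, 120, 37) lb [-107.   82.]
```

The core is at (-107, 82), aligned with the fingers. I descend and sweep.

jog_arm:
  increments:
    - {"angular":[0,0,0],"delta_pos":[0,0,1],"claw":0.58}
    - {"angular":[0,0,0],"delta_pos":[0,0,0.7],"claw":0.58}
    - {"angular":[0,0,0],"delta_pos":[0,0,0.3],"claw":0.58}
    - {"angular":[0,0,0],"delta_pos":[0,0,0],"claw":0.58}
    - {"angular":[0,0,0],"delta_pos":[0.4,0,0],"claw":0.58}

```text
clock: 9.38
position: [498.0, 45.0, 139.8]
tool_rot: [0.001, 0.747, 0.665, 0.001]
contact_force: [-0.8, 0.7, 0.2]
width: 35.7
gripper_force: 0.0
```

jog_arm:
  increments:
    - {"angular":[0,0,0],"delta_pos":[0.4,0,0],"claw":0.58}
    - {"angular":[0,0,0],"delta_pos":[0.4,0,0],"claw":0.58}
    - {"angular":[0,0,0],"delta_pos":[0.4,0,0],"claw":0.58}
    - {"angular":[0,0,0],"delta_pos":[0.4,0,0],"claw":0.58}
    - {"angular":[0,0,0],"delta_pos":[0.4,0,0],"claw":0.58}

```text
clock: 10.0
position: [504.0, 105.4, 138.9]
tool_rot: [0.0, 0.747, 0.665, 0.0]
contact_force: [0.5, -0.0, -0.0]
width: 36.1
gripper_force: 0.2
```

jog_arm:
  increments:
    - {"angular":[0,0,0],"delta_pos":[0.4,0,0],"claw":0.58}
    - {"angular":[0,0,0],"delta_pos":[0.4,0,0],"claw":0.58}
    - {"angular":[0,0,0],"delta_pos":[0.4,0,0],"claw":0.58}
    - {"angular":[0,0,0],"delta_pos":[0.4,0,0],"claw":0.58}
    - {"angular":[0,0,0],"delta_pos":[0.4,0,0],"claw":0.58}

```text
clock: 10.62
position: [510.9, 164.9, 138.8]
tool_rot: [-0.0, 0.747, 0.665, -0.0]
contact_force: [-0.5, -0.6, -0.5]
width: 36.0
gripper_force: 0.1
```

jog_arm:
  increments:
    - {"angular":[0,0,0],"delta_pos":[0.4,0,0],"claw":0.58}
    - {"angular":[0,0,0],"delta_pos":[0.3,0,0],"claw":0.58}
    - {"angular":[0,0,0],"delta_pos":[0.2,0,0],"claw":0.58}
    - {"angular":[0,0,0],"delta_pos":[0.15,0,0],"claw":0.58}
    - {"angular":[0,0,0],"delta_pos":[0.1,0,0],"claw":0.58}

```text
clock: 11.25
position: [514.8, 198.5, 138.8]
tool_rot: [-0.0, 0.747, 0.665, -0.0]
contact_force: [0.0, 0.0, -0.0]
width: 35.8
gripper_force: 0.0
```

jog_arm:
  increments:
    - {"angular":[0,0,0],"delta_pos":[0,0,0],"claw":0.58}
    - {"angular":[0,0,0],"delta_pos":[0,0,0],"claw":0.58}
    - {"angular":[0,0,0],"delta_pos":[0,0,0],"claw":0.58}

```text
clock: 11.62
position: [514.8, 198.2, 138.9]
tool_rot: [-0.0, 0.747, 0.665, -0.0]
contact_force: [0.8, -0.7, -1.0]
width: 36.0
gripper_force: 0.0
```

```bash
python3 -c "
from h import *
st()
a=blobs(12,False);cv2.imwrite('pics/w5.png',cv2.resize(a,(400,300))[...,::-1])
"
```

```text
t 11.625 lb [-105.7  184.2] z 138.9 yawerr -0.19 tz [-0. -0. -1.] w 36.0 F [ 0.8 -0.7 -1. ]
(255, 380, 255) lb [-107.   22.]
(321, 178, 190) lb [-61. 209.]
(250, 112, 37) lb [-110.  254.]
(426, 107, 46) lb [  5. 257.]
(124, 40, 44) lb [-187.  296.]
```

View pics/w5.png

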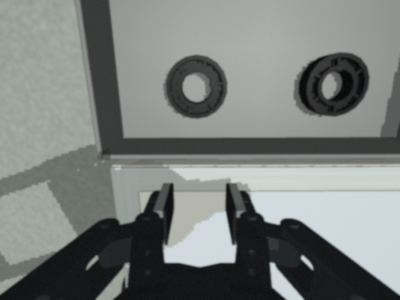

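Two cores lie in the tray, at (196,86) and (334,84). Now I go round behind the last one at light-box (-8, -85), passing above the loupe.

jog_arm:
  increments:
    - {"angular":[0,0,0],"delta_pos":[0,0,-1],"claw":0.58}
    - {"angular":[0,0,0],"delta_pos":[0,0,-1],"claw":0.58}
    - {"angular":[0,0,0],"delta_pos":[-1,0.5,-0.4],"claw":0.58}
    - {"angular":[0,0,0],"delta_pos":[-1,0.5,0],"claw":0.58}
    - {"angular":[0,0,0],"delta_pos":[-1,0.5,0],"claw":0.58}

```text
clock: 12.3
position: [549.5, 102.9, 211.4]
tool_rot: [0.0, 0.747, 0.665, 0.0]
contact_force: [0.7, -0.1, 0.4]
width: 35.8
gripper_force: 0.0
```

jog_arm:
  increments:
    - {"angular":[0,0,0],"delta_pos":[-1,0.5,0],"claw":0.58}
    - {"angular":[0,0,0],"delta_pos":[-1,0.5,0],"claw":0.58}
    - {"angular":[0,0,0],"delta_pos":[-1,0.5,0],"claw":0.58}
    - {"angular":[0,0,0],"delta_pos":[-1,0.3,0],"claw":0.58}
    - {"angular":[0,0,0],"delta_pos":[-1,0,0],"claw":0.58}

```text
clock: 12.92
position: [585.9, -52.8, 210.9]
tool_rot: [0.0, 0.747, 0.665, 0.0]
contact_force: [-0.3, 0.3, 0.1]
width: 35.6
gripper_force: 0.0
```

jog_arm:
  increments:
    - {"angular":[0,0,0],"delta_pos":[-1,0,0],"claw":0.58}
    - {"angular":[0,0,0],"delta_pos":[-1,0,0],"claw":0.58}
    - {"angular":[0,0,0],"delta_pos":[-1,0,0.4],"claw":0.58}
    - {"angular":[0,0,0],"delta_pos":[0,0,0],"claw":0.58}
    - {"angular":[0,0,0],"delta_pos":[0,0,0],"claw":0.58}

```text
clock: 13.55
position: [575.0, -140.5, 198.9]
tool_rot: [-0.0, 0.747, 0.665, 0.0]
contact_force: [0.1, 0.6, 0.2]
width: 35.8
gripper_force: 0.0
```

```bash
python3 -c "
from h import *
st()
blobs(68,False)
"
```

```text
t 13.55 lb [  -7.8 -145.5] z 198.9 yawerr -0.19 tz [-0.     0.001 -1.   ] w 35.8 F [0.1 0.6 0.2]
(255, 380, 255) lb [  -9. -312.]
(256, 122, 37) lb [ -8. -83.]
(100, 110, 45) lb [-112.  -74.]
```

jog_arm:
  increments:
    - {"angular":[0,0,0],"delta_pos":[0,0,1],"claw":0.58}
    - {"angular":[0,0,0],"delta_pos":[0,0,0.7],"claw":0.58}
    - {"angular":[0,0,0],"delta_pos":[0,0,0.3],"claw":0.58}
    - {"angular":[0,0,0],"delta_pos":[0,0,0],"claw":0.58}
    - {"angular":[0,0,0],"delta_pos":[0.4,0,0],"claw":0.58}

```text
clock: 14.22
position: [577.4, -129.2, 140.1]
tool_rot: [0.001, 0.747, 0.665, 0.001]
contact_force: [0.9, 0.3, 0.0]
width: 35.9
gripper_force: 0.0
```

jog_arm:
  increments:
    - {"angular":[0,0,0],"delta_pos":[0.4,0,0],"claw":0.58}
    - {"angular":[0,0,0],"delta_pos":[0.4,0,0],"claw":0.58}
    - {"angular":[0,0,0],"delta_pos":[0.4,0,0],"claw":0.58}
    - {"angular":[0,0,0],"delta_pos":[0.4,0,0],"claw":0.58}
    - {"angular":[0,0,0],"delta_pos":[0.4,0,0],"claw":0.58}

```text
clock: 14.85
position: [583.5, -68.5, 138.9]
tool_rot: [0.0, 0.747, 0.665, -0.0]
contact_force: [0.7, -0.7, 0.1]
width: 36.0
gripper_force: 0.2
```

jog_arm:
  increments:
    - {"angular":[0,0,0],"delta_pos":[0.4,0,0],"claw":0.58}
    - {"angular":[0,0,0],"delta_pos":[0.4,0,0],"claw":0.58}
    - {"angular":[0,0,0],"delta_pos":[0.4,0,0],"claw":0.58}
    - {"angular":[0,0,0],"delta_pos":[0.4,0,0],"claw":0.58}
    - {"angular":[0,0,0],"delta_pos":[0.4,0,0],"claw":0.58}

```text
clock: 15.48
position: [590.4, -9.0, 138.9]
tool_rot: [-0.0, 0.747, 0.665, 0.0]
contact_force: [-0.1, -0.1, -0.7]
width: 36.2
gripper_force: 0.2
```

```bash
python3 -c "
from h import *
st()
blobs(68,False)
"
```

```text
t 15.475 lb [ -7.3 -13.1] z 138.9 yawerr -0.18 tz [ 0.  0. -1.] w 36.2 F [-0.1 -0.1 -0.7]
(255, 380, 255) lb [  -9. -105.]
(479, 84, 90) lb [94. 72.]
(441, 81, 84) lb [76. 73.]
```

jog_arm:
  increments:
    - {"angular":[0,0,0],"delta_pos":[0.4,-0.1,0],"claw":0.58}
    - {"angular":[0,0,0],"delta_pos":[0.4,-0.1,0],"claw":0.58}
    - {"angular":[0,0,0],"delta_pos":[0.4,-0.1,0],"claw":0.58}
    - {"angular":[0,0,0],"delta_pos":[0.4,-0.1,0],"claw":0.58}
    - {"angular":[0,0,0],"delta_pos":[0.4,-0.1,0],"claw":0.58}

```text
clock: 16.15
position: [582.1, 52.5, 138.9]
tool_rot: [-0.0, 0.747, 0.665, -0.0]
contact_force: [0.1, -1.2, -0.7]
width: 36.1
gripper_force: 0.1
```

jog_arm:
  increments:
    - {"angular":[0,0,0],"delta_pos":[0.4,-0.1,0],"claw":0.58}
    - {"angular":[0,0,0],"delta_pos":[0.4,-0.1,0],"claw":0.58}
    - {"angular":[0,0,0],"delta_pos":[0.4,-0.1,0],"claw":0.58}
    - {"angular":[0,0,0],"delta_pos":[0.4,-0.1,0],"claw":0.58}
    - {"angular":[0,0,0],"delta_pos":[0.4,-0.1,0],"claw":0.58}

```text
clock: 16.77
position: [574.3, 113.7, 138.9]
tool_rot: [-0.0, 0.747, 0.665, 0.0]
contact_force: [0.7, -0.5, -0.9]
width: 36.3
gripper_force: 0.1
```

```bash
python3 -c "
from h import *
st()
a=blobs(68,False);cv2.imwrite('pics/w6.png',cv2.resize(a,(400,300))[...,::-1])
"
```

```text
t 16.775 lb [-37.2 107.1] z 138.9 yawerr -0.18 tz [ 0.  0. -1.] w 36.3 F [ 0.7 -0.5 -0.9]
(255, 285, 273) lb [-39.  86.]
(244, 56, 244) lb [-43. 204.]
(464, 22, 40) lb [ 51. 217.]
(324, 0, 35) lb [-10. 225.]
(135, 1, 38) lb [-89. 225.]
(17, 23, 28) lb [-141.  217.]
```

View pics/w6.png

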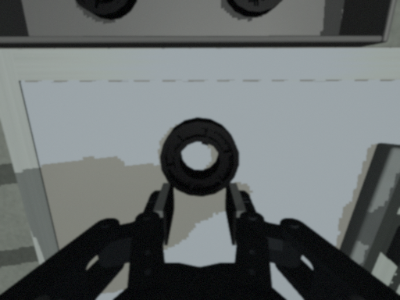

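The last core is still nested at (200,157). I finish the sweep toward the gap between the other two.

jog_arm:
  increments:
    - {"angular":[0,0,0],"delta_pos":[0.4,-0.1,0],"claw":0.58}
    - {"angular":[0,0,0],"delta_pos":[0.4,-0.1,0],"claw":0.58}
    - {"angular":[0,0,0],"delta_pos":[0.4,-0.1,0],"claw":0.58}
    - {"angular":[0,0,0],"delta_pos":[0.4,-0.1,0],"claw":0.58}
    - {"angular":[0,0,0],"delta_pos":[0.4,-0.1,0],"claw":0.58}

```text
clock: 17.45
position: [566.3, 175.1, 138.9]
tool_rot: [-0.0, 0.747, 0.665, -0.0]
contact_force: [-0.2, -0.4, 0.2]
width: 36.0
gripper_force: 0.1
```

jog_arm:
  increments:
    - {"angular":[0,0,0],"delta_pos":[0.3,0,0],"claw":0.58}
    - {"angular":[0,0,0],"delta_pos":[0.2,0,0],"claw":0.58}
    - {"angular":[0,0,0],"delta_pos":[0.1,0,0],"claw":0.58}
    - {"angular":[0,0,0],"delta_pos":[0,0,0],"claw":0.58}
    - {"angular":[0,0,0],"delta_pos":[0,0,0],"claw":0.58}

```text
clock: 18.08
position: [568.5, 191.8, 138.8]
tool_rot: [-0.0, 0.747, 0.665, -0.0]
contact_force: [0.3, 0.7, -0.5]
width: 35.8
gripper_force: 0.0
```

jog_arm:
  increments:
    - {"angular":[0,0,0],"delta_pos":[0,0,0],"claw":0.58}
    - {"angular":[0,0,0],"delta_pos":[0,0,0],"claw":0.58}

```text
clock: 18.32
position: [568.5, 191.9, 138.9]
tool_rot: [-0.0, 0.747, 0.665, -0.0]
contact_force: [-0.6, 0.3, 0.5]
width: 35.8
gripper_force: 0.0
```

```bash
python3 -c "
from h import *
st()
a=blobs(12,False);b=grab_frame('scene');cv2.imwrite('pics/w7.png',np.hstack([cv2.resize(a,(400,300)),cv2.resize(b,(400,300))])[...,::-1])
"
```

```text
t 18.325 lb [-51.7 184.1] z 138.9 yawerr -0.19 tz [-0.  0. -1.] w 35.8 F [-0.6  0.3  0.5]
(255, 380, 255) lb [-53.  22.]
(252, 114, 37) lb [-55. 252.]
(347, 110, 38) lb [  7. 255.]
(167, 109, 41) lb [-110.  256.]
(255, 60, 262) lb [-52. 285.]
```

View pics/w7.png

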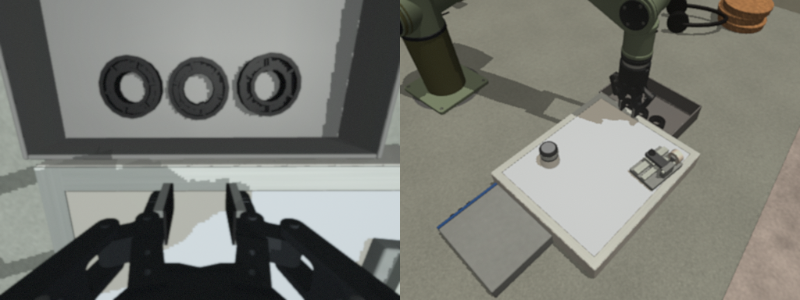

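All three cores lie flat in the tray, at (131,86), (198,88) and (267,86). The loupe, splicer and interface are in place. I lift clear and hand in.

jog_arm:
  increments:
    - {"angular":[0,0,0],"delta_pos":[0,0,-1],"claw":0.58}
    - {"angular":[0,0,0],"delta_pos":[0,0,-1],"claw":0.58}
    - {"angular":[0,0,0],"delta_pos":[0,0,-1],"claw":0.58}
    - {"angular":[0,0,0],"delta_pos":[0,0,0],"claw":0.58}
    - {"angular":[0,0,0],"delta_pos":[0,0,0],"claw":0.58}

```text
clock: 19.05
position: [567.9, 192.0, 227.9]
tool_rot: [-0.0, 0.747, 0.665, -0.001]
contact_force: [0.5, -0.3, -0.6]
width: 36.1
gripper_force: 0.0
```

```bash
python3 -c "
from h import *
st();print(r.finish_job())"
```

```text
t 19.05 lb [-52.3 184.1] z 227.9 yawerr -0.18 tz [-0.001 -0.    -1.   ] w 36.1 F [ 0.5 -0.3 -0.6]
the job is handed in; nothing more can be done
None
```

All three cores were swept over the edge and lie flat in the tray, the loupe, splicer and interface look undisturbed in the last picture, and the job was handed in at 19 s; no verdict came back.

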